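# Take up a clock barrel on its arbor and lay it in the truing stand

### The arm

A 7-joint arm with a two-finger parallel gripper is mounted at the origin on the work surface. World frame = base frame: x ahead of the robot, y to its left, z up, the work surface at z = 0. Lengths are in m, angles in rad, forces in N, time in s.
With the tool pointing down it reaches from about 0.35 to 0.9 m from the base axis. Payload 7.2 kg.
Tool frame: the origin (TCP) lies on the centre line of the jaws, within the pads' length; the fingertips stand 22 mm ahead of it and the grasp point (between the pads) lies 3 mm ahead of it; z points along the fingers, y is the line along which they close (so a half turn about z gives the same grasp; the last joint's range is limited). The gripper opens to 85 mm and grips with 20 to 120 N. Pads are 22 mm wide; open, the fingers measure 114 mm over their backs; the gripper's body (76 mm by 85 mm) begins 54 mm behind the grasp point. The pads swing forward as they close: fully open they stand 13 mm farther back than shut.
Start: joints at [-1.385, 0.411, -0.013, 1.596, 0.006, 1.134, -0.082], TCP at [0.157, 0.605, 0.253] pointing down, gripper open.
Joint ranges: [-2.95, 2.95], [-0.29, 1.99], [-1.47, 1.44], [0.14, 2.54], [-1.03, 4.17], [0.13, 1.85], [-2.86, 2.86]. Speed limits (rad/s): [2.39, 2.39, 3.01, 3.01, 3.14, 3.14, 3.14].

### API

Orientations are given as a 3x3 rotation matrix whose columns are the frame's x, y, z axes.
In Python, from workcell import manip gives the robot as it stands.
- The arm moves only by the tool carry_out, never from a script. Its argument "moves" is a list of rows, each a list of 5 numbers: the shift along the world's x, y, z in units of 1 m (1.0 is 1 m), then the turn about the world's z in units of pi rad (1.0 is pi rad), then the closure, from -1 (fully open) to 1 (shut), so that 0 is half open. A call has 1 to 12 rows; each row is the pose to reach, as a shift and turn from the pose commanded when the call began, turning the shorter way round; what a row does not reach only later rows make up. A row lasts 1/8 s, in which the tool goes at most 62.5 mm and 10.7 degrees, less where a joint would pass 70% of its speed; a pose out of reach is approached as far as the arm can. A call with a number of a shift or a turn outside -1 to 1 is refused whole. A call with a gripper value outside its range is refused whole. The fingers move at their own pace and stop on an object; "squeeze" is the grip in N (left out, the last holds). Time passes only in rows, so rows that repeat a pose let the fingers close. It gives the time, the measured TCP pose, the force, the opening and the grip force at its end, in the units of the state.
- manip.state(): the state, without advancing time (a new reading comes with each control period).
- manip.grab_frame(name): name is "side" or "top" or "wrist"; returns a dict with "frame" (420x560x3 uint8, red, green, blue), "intrinsics" (3x3 intrinsics, pixels), "k1" (the pictures are not rectified: a ray, as slopes to the right and down, at radius r is drawn at 1 + k1 r^2 times it, then the intrinsics apply), "view" (4x4, takes a point from world to camera coordinates). Camera axes: x right, y down, z forward; pixel columns grow to the right and rows downward; lengths in m; the calibration is good to about 2 mm. A picture is of the moment at which its call begins. There is no depth.
- manip.hand_in(): hands the job in; it is judged then, once.
Trained networks look in a picture, given as the dict that the camera call returned (one of the last four; its "shot" number tells which), for a name from the list of things; names that differ only in an ending like _2 or _b are one class to them, and where a whole thing is asked for, a point or a joint stands for the part that bears it (a point fixed in the world has none). Each returns a list of dicts, best first, with "score" (0 to 1); they miss things now and then, are a little off and sometimes report something else, mostly with a low value. They report only what shows in the picture. A call takes as long as a camera call. They do not tell look-alikes from the thing itself.
- manip.silhouettes(picture, target): "pixels" (420x560 bool, what is visible of it) and "rect" ([centre column, centre row, width, height] in pixels, round what is visible of it).
- manip.tip_of(picture, target): "uv" ([column, row] in pixels: a listed point, or the origin of a listed thing).
The state is a dict: "time_s": time; "joint_positions": joint angles; "qvel": joint speeds; "joint_torque": joint torques, N m; "tcp_pos": TCP position; "orientation": TCP orientation; "wrist_force": force on the tool from outside, world axes, zero at the start; "moment": the same for the moment, N m; "grip_width": finger opening in m; "gripper_force": force on a finger pad.
Only numpy, scipy, OpenCV 4.12 (cv2) and the standard library are available. Lean on these libraries where they do the work, as an engineer would, in place of code of your own. Each camera call takes 0.05 s, during which the arm holds its last target. There are 200 camera calls.

### The job

Pick up the arbor by its black handle, thread it through the bore of the brass clock barrel lying in the cradle and push it home until the arbor's collar is hard against the barrel and the cradle's sprung end stop takes a firm push of about 15 N, never more than 25. Lift the barrel out on the arbor, never touching it with the fingers, and lay the arbor gently into the two V notches of the aluminium truing stand, barrel hanging between them, and let go. Do not force anything and leave the other things on the bench where they are.

Things in the scene. Friction and masses are not known exactly. Their poses are not given: they have to be found in the camera images.
- arbor: steel arbor 159 mm long, 100 g. Origin on its axis at the collar's front face, x along the axis to the tip, z up as it lies. Along x (mm): black square handle -84 to -38 (18 by 18, centred on the axis), bare 8 mm round journal to -6, collar 22 mm across from -6 to 0, 8 mm rod to 68, tapered nose to 75. Starts level in the rest, axis 50 mm above the bench, handle towards the robot.
- arbor_grip (a point): point on the arbor's axis in the black handle (x = -58 mm), where to grip it, fingers on the two flat sides facing y; axes as the arbor's.
- arbor_tip (a point): end of the arbor's tapered nose (x = 75 mm), 3 mm across there; axes as the arbor's.
- barrel: brass drum 52 mm across, 32 mm wide, about 160 g (varies), plain bore 13 mm across right through. Origin at its centre, x along the bore (away from the robot), z up. Lies on the cradle's rails, bore level, axis 55 mm above the bench. Home: barrel's centre 16 mm from the arbor's origin along the arbor's x, collar against the barrel's near face; press on to about 15 N (more than the rod's drag alone), then ease back before lifting.
- barrel_mouth (a point): centre of the bore's mouth in the near face (x = -16 mm); axes as the barrel's. Two hidden spring shoes at mid-bore, on its y sides, leave a 6 mm gap. The nose enters freely for about 10 mm, then the rod drags (2 to 8 N), more than the rails do: the barrel slides ahead until the end stop holds it, and only then is the rod pushed through. The drag keeps the barrel on the arbor when carried level.
- cradle: fixed wooden block 125 long (x from -40 to 85), 70 wide, 18 mm high, with two steel rails along x on which the barrel lies. Origin on the bench under the bore's line, x away from the robot.
- cradle_end (a point): far end of the cradle (x = 85 mm, on the block's top). Before it a dark steel stop is clamped: two sprung cheeks up to 68 mm above the bench, 22 mm slot for the rod between them, open at the top. Where is not measured, it must be felt: near face 22 to 38 mm from the cradle's origin, so the barrel slides 6 to 30 mm before touching. The cheeks yield about 1 mm per 4 N, at most 8 mm.
- stand: fixed aluminium truing stand: base 120 (x) by 70 by 12 mm, two uprights 6 mm thick at x = -37.5 and 37.5 mm, each with a V notch open to the top (about 22 mm wide at the mouth, mouth 11 mm above the seated rod's axis). Origin under the base's centre, x from the near to the far upright. A seated arbor has its axis 65 mm above the bench.
- stand_near (a point): where the arbor's axis lies when seated in the near V (for the journal between handle and collar: best at arbor x = -20 mm); axes as the stand's.
- stand_far (a point): where the arbor's axis lies when seated in the far V (for the rod between barrel and tip: best at arbor x = 55 mm); axes as the stand's.
- rest: fixed dark wooden rest, base 115 (x) by 60 by 12 mm, with two V-notched uprights 6 mm thick at x = -35 and 35 mm in which the arbor starts, its handle overhanging the near end. Origin under the base's centre.
- loupe: bystander: black eye loupe, 36 mm across, 30 mm high, origin at the centre of its underside.
- jar: bystander: small glass jar with steel cap, 44 mm across, 55 mm high, origin at the centre of its underside.
- anvil: bystander: plain steel bench block, 60 mm across, 22 mm high, origin at the centre of its underside.
There are look-alikes about, which are no part of the job. There is more than one size of the arbor; the one meant has the size given above.

How it is judged:
On the way, in this order (a step that is already met when the one before it is completed fails the run):
1. the arbor is threaded through the barrel as it stands in the cradle and pressed home with at least 10 N against the cradle and its end stop, collar within 2.5 mm of the barrel (x of barrel in the frame of arbor between 0.012 and 0.0185 m and distance between barrel and arbor below 0.021 m and angle between the x axis of barrel and the x axis of arbor, either way round below 0.25 rad and contact force between barrel and cradle above 10 N and height (world z) of barrel below 0.062 m and horizontal distance between barrel and cradle below 0.03 m), for 0.1 s.
2. the barrel hangs on the arbor, within 8 mm of the collar, at least 25 mm above its place in the cradle (x of barrel in the frame of arbor between 0.012 and 0.024 m and distance between barrel and arbor below 0.026 m and angle between the x axis of barrel and the x axis of arbor, either way round below 0.25 rad and height (world z) of barrel above 0.08 m), for 0.2 s.
At the end, for the whole second after the job is handed in: The arbor lies at rest, released, in both V notches of the stand, in line with it within 0.08 rad, its axis within 4 mm sideways and 5 mm in height of the seats, its collar's face 10 to 30 mm beyond the near notch; the barrel is on it between the notches, its near face within 8 mm of the collar (x of barrel in the frame of arbor between 0.012 and 0.024 m and distance between barrel and arbor below 0.026 m and angle between the x axis of barrel and the x axis of arbor, either way round below 0.25 rad and x of arbor in the frame of stand_near between 0.01 and 0.03 m and y of arbor in the frame of stand_near between -0.004 and 0.004 m and z of arbor in the frame of stand_near between -0.005 and 0.005 m and angle between the x axis of arbor and the x axis of stand, either way round below 0.08 rad and linear speed of each of barrel, arbor below 0.02 m/s); the robot touches nothing.
It fails at once if the barrel is pressed on the cradle and its end stop with more than 28 N (25 N of push and its weight) (contact force between barrel and cradle above 28 N).
It fails at once if the arbor presses on the stand with more than 25 N (contact force between arbor and stand above 25 N).
It fails at once if the fingers touch the barrel (contact force between the fingers and barrel above 1 N).
It fails at once if a bystander is moved by more than 15 mm (distance of any of loupe, jar, anvil from where it was at the start of the episode above 0.015 m).
It also fails if it takes over 61 s, if anything falls off the work surface, if the arm or the gripper's body presses on something with over 40 N, if the wrist force passes 120 N, or if a joint passes its speed limit or range.

## Working session

There is one attempt and no reset: what is moved stays moved. The work goes in short steps, Python scripts to look and compute and a tool call to move; the robot and the scene stay as the last step left them, time stands still between calls to the robot, and variables do not carry over. Pictures are saved under pics/ and viewed, at most 10 in all, crops included, and the job is handed in when it is done.

Besides the shell and the picture viewer there is one more tool, called after "Request:" as name([rows], argument=value, ...), one row to a line, values as JSON. carry_out: Moves the arm, as the interface text tells. Shifts and turns lie within -1 to 1; 1 stands for 1 m of shift or pi rad of turn. Its arguments: {"type":"object","properties":{"moves":{"type":"array","items":{"type":"array","items":{"type":"number","minimum":-1,"maximum":1}}},"squeeze":{"type":"number"}},"required":["moves"]}

```bash
mkdir -p pics; cat > h.py <<'E'
import numpy as np, cv2
from workcell import manip
def px(p,c):
    q=(c["view"]@np.append(p,1))[:3]; s=q[:2]/q[2]; s=s*(1+c["k1"]*(s@s)); K=c["intrinsics"]; return (K@np.append(s,1))[:2]
def ray(uv,c):
    d=np.linalg.solve(c["intrinsics"],[uv[0],uv[1],1])[:2]; s=d.copy()
    for _ in range(20): s=d/(1+c["k1"]*(s@s))
    R=c["view"][:3,:3]; o=-R.T@c["view"][:3,3]; return o,R.T@np.append(s,1)
def onz(uv,c,z):
    o,d=ray(uv,c); return o+d*(z-o[2])/d[2]
def save(c,n): cv2.imwrite("pics/"+n,np.ascontiguousarray(c["frame"][:,:,::-1]))
E
python3 - <<'E'
from h import *
np.set_printoptions(precision=4,suppress=True)
Z=dict(arbor=.05,arbor_grip=.05,arbor_tip=.05,barrel=.055,barrel_mouth=.055,cradle=0,cradle_end=.018,stand=0,stand_near=.065,stand_far=.065,rest=0,loupe=0,jar=0,anvil=0)
cs={n:manip.grab_frame(n) for n in("top","side")}
for n,c in cs.items():
    save(c,n+".png")
    o,_=ray([280,210],c);print(n,"cam",o)
    for k,z in Z.items():
        for r in manip.tip_of(c,k)[:3]: print(n,k,round(r["score"],2),np.round(r["uv"],1),onz(r["uv"],c,z)[:2])
s=manip.state();print(s["time_s"],s["tcp_pos"],s["orientation"])
E
```

```text
top cam [ 0.5025 -0.0085  1.1911]
top arbor 0.72 [239.  278.8] [0.4465 0.1151]
top arbor 0.57 [210.6 215.8] [0.6092 0.1917]
top arbor_grip 0.85 [205.5 239.3] [0.5477 0.2038]
top arbor_grip 0.78 [170.2 185. ] [0.6906 0.3003]
top arbor_grip 0.57 [226.1 287.1] [0.4253 0.148 ]
top arbor_tip 0.57 [114.8 143.6] [0.8023 0.452 ]
top arbor_tip 0.57 [255.1 268. ] [0.4742 0.0739]
top arbor_tip 0.51 [207.7 189.6] [0.6784 0.2008]
top barrel 0.85 [357.5 204.9] [ 0.6379 -0.191 ]
top barrel 0.43 [205.7 240.7] [0.5439 0.2022]
top barrel 0.15 [435.9 227.8] [ 0.5789 -0.3907]
top barrel_mouth 0.85 [358.7 207.9] [ 0.63  -0.194]
top cradle 0.6 [353.8 206.8] [ 0.6392 -0.1898]
top cradle_end 0.72 [279.4 193.6] [0.6726 0.0125]
top cradle_end 0.68 [349.6 173.6] [ 0.7274 -0.177 ]
top stand 0.92 [288.7 209.2] [ 0.6323 -0.0127]
top stand 0.3 [208.6 242. ] [0.5424 0.2045]
top stand_near 0.89 [292.3 221.1] [ 0.5945 -0.0218]
top stand_far 0.68 [282.5 190.6] [0.6737 0.0036]
top rest 0.75 [211.3 212. ] [0.6243 0.1988]
top rest 0.73 [432.6 227.7] [ 0.5828 -0.4004]
top loupe 0.55 [435.1 226.6] [ 0.5858 -0.4072]
top jar
[... 790 characters left out ...]
-0.191 ]
side cradle_end 0.58 [354.5 260. ] [ 0.7241 -0.1674]
side stand 0.65 [292.1 230.2] [ 0.6411 -0.0023]
side stand_near 0.8 [275.6 210.4] [ 0.6001 -0.0072]
side stand_near 0.65 [263.  191.8] [0.5934 0.0852]
side stand_near 0.3 [322.3 261.9] [ 0.6352 -0.2085]
side stand_far 0.73 [305.5 205. ] [ 0.6723 -0.0037]
side rest 0.69 [262.7 190.6] [0.6204 0.2074]
side loupe 0.54 [336.9 376.9] [ 0.5888 -0.4036]
side loupe 0.22 [305.8 203.5] [0.7126 0.1063]
side jar 0.74 [352.  260.2] [ 0.7298 -0.1462]
side jar 0.55 [325.5 198.2] [0.7725 0.1179]
side anvil 0.69 [213.2 166.2] [0.5085 0.4078]
1.5 [0.1569 0.605  0.2533] [[-0.968   0.2511  0.    ]
 [ 0.2511  0.968   0.    ]
 [ 0.      0.     -1.    ]]
```

View pics/top.png

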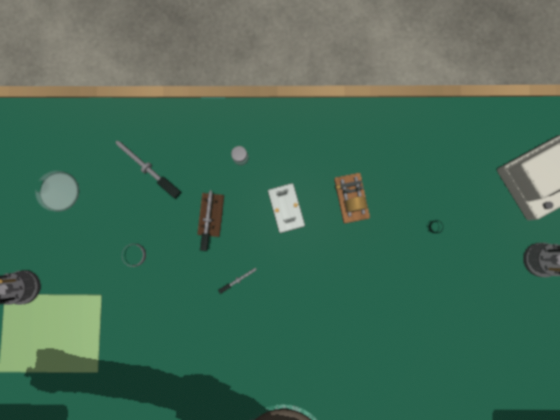

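View pics/side.png

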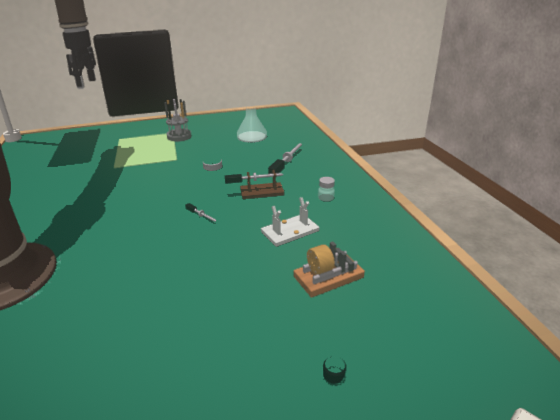

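Candidates for the arbor, in the top view: the one in the wooden rest at (208,220), a larger one at (147,168) and a smaller one at (238,280). The one in the rest fits: its grip to tip measures about 133 mm, it lies level in the dark rest, and its handle points towards the robot. I'll confirm this in a crop.

```bash
python3 - <<'E'
from h import *
im=cv2.imread("pics/top.png"); cv2.imwrite("pics/crop.png",cv2.resize(im[130:300,110:380],None,fx=2.9,fy=2.9,interpolation=cv2.INTER_CUBIC))
c=manip.grab_frame("wrist"); R=c["view"][:3,:3]; s=manip.state(); o=-R.T@c["view"][:3,3]
print(np.round(s["orientation"].T@(o-s["tcp_pos"]),3), np.round(s["orientation"].T@R.T,3), c["intrinsics"][0,0])
ct=manip.grab_frame("top")
for a,b in [((115,143),(180,196)),((210,190),(205,249)),((256,268),(220,291))]:
    print(np.linalg.norm(onz(a,ct,.05)-onz(b,ct,.05)), np.linalg.norm(onz(a,ct,.01)-onz(b,ct,.01)))
E
```

```text
[ 0.077 -0.001 -0.121] [[ 0.001 -0.953 -0.304]
 [ 1.     0.001 -0.   ]
 [ 0.    -0.304  0.953]] 325.5827215778619
0.2281288913557687 0.23612603257509002
0.15510244993843106 0.16053962270619748
0.10921677032909327 0.11304540391710222
```

View pics/crop.png

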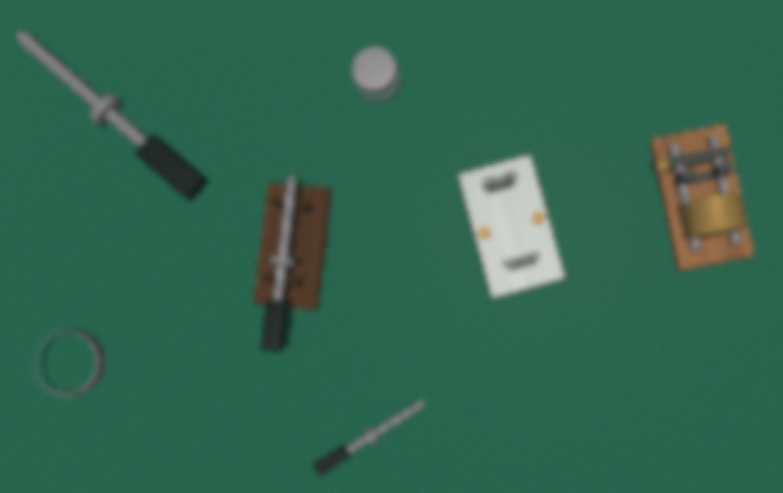

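The three measure about 228, 155 and 109 mm. The one in the rest (crop 283,265) is the 159 mm arbor. The stand is the white plate at (288,208) and the barrel on its cradle is at (355,200). I'll move in for a closer look.

Request:
carry_out([
  [0.44,-0.5,0.05,0.055,-1],
  [0.44,-0.5,0.05,0.055,-1],
  [0.44,-0.5,0.05,0.055,-1],
  [0.44,-0.5,0.05,0.055,-1],
  [0.44,-0.5,0.05,0.055,-1],
  [0.44,-0.5,0.05,0.055,-1],
  [0.44,-0.5,0.05,0.055,-1],
  [0.44,-0.5,0.05,0.055,-1],
  [0.44,-0.5,0.05,0.055,-1],
  [0.44,-0.5,0.05,0.055,-1],
  [0.44,-0.5,0.05,0.055,-1],
  [0.44,-0.5,0.05,0.055,-1],
])

```text
time_s: 3.1
tcp_pos: [0.5987, 0.1008, 0.3033]
orientation: [[-0.996, 0.087, 0.001], [0.087, 0.996, -0.002], [-0.001, -0.002, -1.0]]
wrist_force: [-0.2, 1.0, -0.2]
grip_width: 0.0855
gripper_force: 0.0
```

```bash
cat > look.py <<'E'
from h import *
import sys
np.set_printoptions(precision=4,suppress=True)
Z=dict(arbor=.05,arbor_grip=.05,arbor_tip=.05,barrel=.055,barrel_mouth=.055,cradle=0,cradle_end=.018,stand=0,stand_near=.065,stand_far=.065,rest=0,jar=0)
c=manip.grab_frame("wrist");save(c,sys.argv[1])
for k in sys.argv[2:] or Z:
    for r in manip.tip_of(c,k)[:2]: print(k,round(r["score"],2),np.round(r["uv"],1),onz(r["uv"],c,Z[k])[:2])
s=manip.state();print(s["time_s"],s["tcp_pos"],s["orientation"][:,0],s["wrist_force"])
E
python3 look.py w1.png
```

```text
arbor 0.97 [287.   29.7] [0.4476 0.118 ]
arbor 0.93 [369.9 169.7] [0.6023 0.2022]
arbor_grip 0.97 [372.5 119.6] [0.5458 0.2056]
arbor_grip 0.64 [449.9 224.5] [0.6793 0.3011]
arbor_tip 0.97 [363.9 227.9] [0.6744 0.1945]
arbor_tip 0.85 [541.5 292.5] [0.7892 0.4344]
barrel 0.72 [ 51.7 228.8] [ 0.6409 -0.1902]
barrel_mouth 0.94 [ 46.6 215.5] [ 0.6234 -0.1912]
cradle 0.65 [ 78.9 215.5] [ 0.6425 -0.189 ]
cradle_end 0.65 [100.9 269.5] [ 0.719  -0.1675]
cradle_end 0.65 [ 52.  226.9] [ 0.6502 -0.2186]
stand 0.74 [205.4 200.8] [ 0.6367 -0.0083]
stand_near 0.98 [178.3 185.3] [ 0.5982 -0.0187]
stand_far 0.85 [204.6 243.8] [ 0.6724 -0.0002]
rest 0.86 [358.  173.7] [0.6171 0.1992]
jar 0.63 [303.7 278.6] [0.7673 0.1171]
3.75 [0.5969 0.1052 0.3034] [-0.9967  0.0806 -0.0001] [-0.135   0.6111 -0.0143]
```

View pics/w1.png

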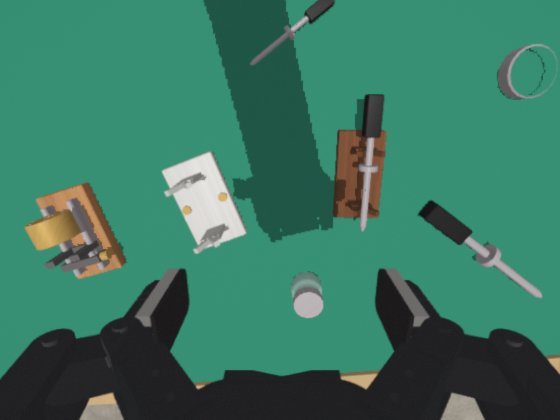

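The wrist view shows the arbor in the rest (handle 373,115, tip 364,228), the stand at (205,200) and the barrel at (52,228). I'll take a closer look above the handle.

Request:
carry_out([
  [-0.05,0.1,-0.16,0,-0.5],
  [-0.05,0.1,-0.16,0,-0.5],
  [-0.05,0.1,-0.16,0,-0.5],
  [-0.05,0.1,-0.16,0,-0.5],
  [-0.05,0.1,-0.16,0,-0.5],
])

```text
time_s: 4.38
tcp_pos: [0.5472, 0.2049, 0.1433]
orientation: [[-0.997, 0.08, -0.0], [0.08, 0.997, -0.001], [0.0, -0.001, -1.0]]
wrist_force: [1.1, -0.2, -0.2]
grip_width: 0.0643
gripper_force: 0.0
```

```bash
python3 look.py w2.png arbor arbor_grip arbor_tip rest; python3 - <<'E'
from h import *
c=manip.grab_frame("wrist")
for r in manip.silhouettes(c,"arbor")[:2]:
    m=r["pixels"]; ys,xs=np.nonzero(m); print(r["score"],r["rect"])
    P=np.array([onz((x,y),c,.05)[:2] for x,y in zip(xs[::7],ys[::7])]).astype(np.float32)
    print(cv2.fitLine(P,cv2.DIST_HUBER,0,.01,.01).ravel(),P.min(0),P.max(0))
E
```

```text
arbor 0.82 [159.3  79.2] [0.4484 0.1356]
arbor 0.78 [279.5 289.3] [0.6017 0.1978]
arbor_grip 0.88 [197.9  41. ] [0.4291 0.1628]
arbor_grip 0.57 [283.  216.8] [0.5444 0.2049]
arbor_tip 0.62 [280.9 367.2] [0.6753 0.1929]
arbor_tip 0.56 [104.8 124.1] [0.4721 0.0951]
rest 0.58 [281.5 273.9] [0.6164 0.198 ]
4.625 [0.5482 0.2042 0.1447] [-0.9966  0.0827 -0.0023] [-0.0794 -0.4251 -1.0205]
0.74 [284.5, 272.8, 31.8, 190.0]
[ 0.99530995 -0.0967373   0.57516026  0.20181446] [0.51654863 0.18872109] [0.6769346 0.2159035]
0.72 [522.9, 133.1, 73.3, 80.2]
[ 0.95425355 -0.29899853  0.49891016  0.3544921 ] [0.47603703 0.3436591 ] [0.5286293  0.38804942]
```

Request:
carry_out([
  [-0.002,0,-0.05,-0.003,-0.4],
  [-0.002,0,-0.08,-0.003,-0.4],
  [-0.002,0,-0.09,-0.003,-0.2],
  [-0.002,0,-0.09,-0.003,0.3],
  [-0.002,0,-0.09,-0.003,1],
  [-0.002,0,-0.09,-0.003,1],
  [-0.002,0,-0.09,-0.003,1],
  [-0.002,0,-0.09,-0.003,1],
], squeeze=80)

```text
time_s: 5.72
tcp_pos: [0.5459, 0.2055, 0.0544]
orientation: [[-0.996, 0.09, 0.002], [0.09, 0.996, 0.001], [-0.002, 0.001, -1.0]]
wrist_force: [0.0, 0.6, 6.8]
grip_width: 0.0163
gripper_force: 79.9
```

Request:
carry_out([
  [0,0,0.02,0,1],
  [0,0,0.06,0,1],
  [0,0,0.12,0,1],
  [0.01,-0.05,0.17,0.03,1],
  [0.02,-0.1,0.2,0.08,1],
  [0.03,-0.15,0.2,0.11,1],
  [0.04,-0.2,0.2,0.11,1],
  [0.04,-0.25,0.2,0.11,1],
  [0.04,-0.28,0.2,0.11,1],
  [0.04,-0.28,0.2,0.11,1],
  [0.04,-0.28,0.2,0.11,1],
])

```text
time_s: 7.1
tcp_pos: [0.5846, -0.0742, 0.253]
orientation: [[-0.968, -0.253, -0.001], [-0.253, 0.968, 0.001], [0.001, 0.001, -1.0]]
wrist_force: [0.1, 0.0, -1.1]
grip_width: 0.0168
gripper_force: 79.0
```

```bash
python3 look.py w3.png barrel barrel_mouth cradle cradle_end stand_near stand_far arbor_tip; python3 - <<'E'
from h import *
s=manip.state();print(s["grip_width"],s["gripper_force"],s["orientation"])
E
```

```text
barrel 0.93 [158.1 210.4] [ 0.6423 -0.1924]
barrel_mouth 0.95 [159.1 190.7] [ 0.6211 -0.1944]
cradle 0.78 [176.1 194.6] [ 0.6398 -0.191 ]
cradle_end 0.72 [178.2 266.2] [ 0.7228 -0.1697]
stand_near 0.82 [336.  215.1] [ 0.5978 -0.0154]
stand_far 0.56 [328.6 283.8] [0.6745 0.0006]
arbor_tip 0.95 [436.1 112.6] [0.4778 0.0508]
7.5 [ 0.585  -0.0745  0.2533] [-0.9674 -0.2532 -0.    ] [-0.2663 -0.1858 -1.4402]
0.01654335851411275 78.98938536643982 [[-9.67406395e-01 -2.53228880e-01 -1.66399646e-05]
 [-2.53228881e-01  9.67406390e-01  1.04988032e-04]
 [-1.04883936e-05  1.05779813e-04 -9.99999994e-01]]
```

View pics/w3.png

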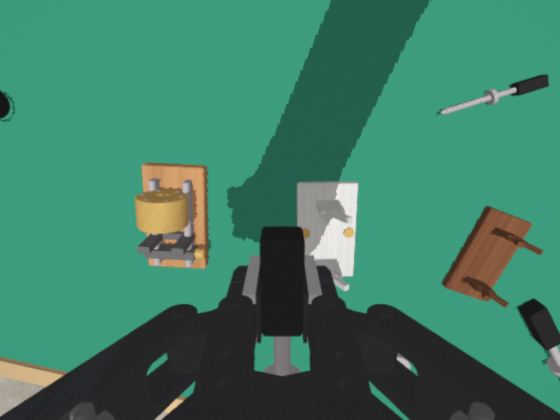

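The view shows the arbor held straight between the pads (handle 283,280, rod 283,350). The barrel is at (162,212) and the cradle end at (178,266). I'll take a second view from the other side of the cradle.

Request:
carry_out([
  [-0.02,-0.23,0,0,1],
  [-0.02,-0.23,0,0,1],
  [-0.02,-0.23,0,0,1],
  [-0.02,-0.23,0,0,1],
  [-0.02,-0.23,0,0,1],
  [-0.02,-0.23,0,0,1],
])

```text
time_s: 8.25
tcp_pos: [0.5651, -0.3042, 0.253]
orientation: [[-0.968, -0.253, -0.0], [-0.253, 0.968, 0.001], [0.0, 0.001, -1.0]]
wrist_force: [0.4, 1.0, -0.7]
grip_width: 0.0171
gripper_force: 79.0
```

```bash
python3 look.py w4.png barrel barrel_mouth cradle cradle_end; cat > edges.py <<'E'
from h import *
np.set_printoptions(precision=4,suppress=True)
c=manip.grab_frame("wrist")
ct=manip.grab_frame("top")
def rect(im,c,lo,hi,z,name):
    hsv=cv2.cvtColor(im,cv2.COLOR_BGR2HSV)
    m=cv2.inRange(hsv,lo,hi); cnt=np.ones(1)
    n,l,st,ce=cv2.connectedComponentsWithStats(m)
    for i in np.argsort(-st[1:,4])[:3]+1:
        if st[i,4]<150: continue
        P=np.array([onz((x,y),c,z)[:2] for y,x in zip(*np.nonzero(l==i))],np.float32)
        r=cv2.minAreaRect(P); print(name,st[i],np.array(r[0]),np.array(r[1]),r[2])
im=np.ascontiguousarray(c["frame"][:,:,::-1])
rect(im,c,(5,60,60),(16,255,255),.018,"wood w4")
s=manip.state();X=np.eye(4);X[:3,:3]=s["orientation"];X[:3,3]=s["tcp_pos"]
HE=c["view"]@X
Y=X.copy();Y[:3,:3]=[[-.9674,-.2532,0],[-.2532,.9674,0],[0,0,-1]];Y[:3,3]=[.585,-.0745,.2533]
c3=dict(c,view=HE@np.linalg.inv(Y))
rect(cv2.imread("pics/w3.png"),c3,(5,60,60),(16,255,255),.018,"wood w3")
rect(cv2.imread("pics/w3.png"),c3,(0,0,150),(180,40,255),.012,"stand w3")
E
python3 edges.py
```

```text
barrel 0.66 [365.2 278.2] [ 0.6437 -0.1889]
barrel_mouth 0.58 [363.6 259.2] [ 0.622  -0.1983]
cradle 0.65 [355.8 254.2] [ 0.6405 -0.1884]
cradle 0.22 [281.7 386.5] [ 0.8726 -0.2246]
cradle_end 0.7 [353.4 322.3] [ 0.7266 -0.1665]
cradle_end 0.44 [355.  253.7] [ 0.6329 -0.1961]
8.5 [ 0.5655 -0.3036  0.2534] [-0.9671 -0.2545 -0.0003] [-0.2316  0.8207 -1.057 ]
wood w4 [ 327  226   64   65 1771] [ 0.6403 -0.1901] [0.0862 0.0714] 11.674979209899902
wood w3 [ 443  207   99  100 4425] [0.6166 0.2059] [0.0964 0.1118] 84.72322845458984
wood w3 [ 142  163   66  105 2388] [ 0.6623 -0.1823] [0.1257 0.0717] 11.463210105895996
wood w3 [158 259  28   8 173] [ 0.7212 -0.1787] [0.0095 0.0331] 14.935644149780273
stand w3 [ 304  182   54   95 2923] [ 0.6354 -0.0027] [0.1206 0.0613] 15.72496223449707
stand w3 [  0 377  44  39 873] [ 1.0002 -0.3855] [0.0491 0.1028] 50.39496612548828
stand w3 [441  95  51  19 259] [0.4583 0.0961] [0.0059 0.0546] 32.80264663696289
```

View pics/w4.png

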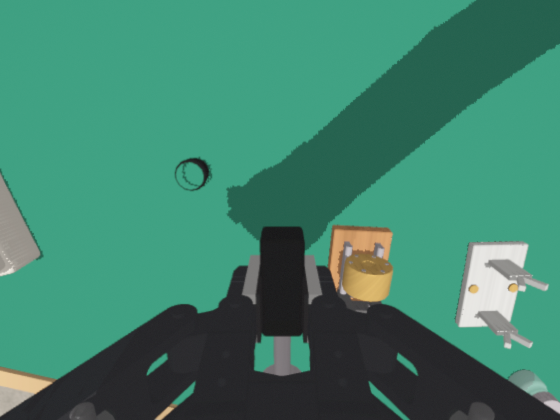

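The view shows the barrel at (367,275) and the cradle's near edge at (360,228), with the end hidden by the finger. The yaw needs a finer edge fit.

```bash
cat > fit.py <<'E'
from h import *
from scipy.optimize import least_squares
np.set_printoptions(precision=4,suppress=True)
c=manip.grab_frame("wrist");s=manip.state();X=np.eye(4);X[:3,:3]=s["orientation"];X[:3,3]=s["tcp_pos"]
HE=c["view"]@X
Y=X.copy();Y[:3,:3]=[[-.9674,-.2532,0],[-.2532,.9674,0],[0,0,-1]];Y[:3,3]=[.585,-.0745,.2533]
c3=dict(c,view=HE@np.linalg.inv(Y))
def edge(g,c,a,b,z,frac=(.1,.9)):
    # refine predicted edge a-b (world, height z) by peak gradient across it; return refined world points
    out=[]; a=np.array(a);b=np.array(b);n=np.array([-(b-a)[1],(b-a)[0]]);n/=np.linalg.norm(n)
    for t in np.linspace(*frac,40):
        p=a+(b-a)*t; d=np.arange(-.008,.0081,.0004)
        uv=np.array([px([*(p+n*k),z],c) for k in d],np.float32)
        v=cv2.remap(g,uv[:,0].reshape(1,-1),uv[:,1].reshape(1,-1),cv2.INTER_LINEAR).ravel()
        q=np.abs(np.gradient(cv2.GaussianBlur(v.reshape(1,-1),(5,1),0).ravel()));i=q.argmax()
        if q[i]>3: out.append(p+n*d[i])
    P=np.array(out,np.float32);vx,vy,x0,y0=cv2.fitLine(P,cv2.DIST_HUBER,0,.001,.001).ravel()
    L=(P-[x0,y0])@[-vy,vx]
    return np.degrees(np.arctan2(vy,vx)),(x0,y0),len(P),L.std()
def corners(o,yaw,x0,x1,y):
    R=np.array([[np.cos(yaw),-np.sin(yaw)],[np.sin(yaw),np.cos(yaw)]]);return [o+R@q for q in([x0,-y],[x0,y],[x1,y],[x1,-y])]
if __name__=="__main__":
    yaw=np.radians(12.5);o=np.array([.6405,-.188]);C=corners(o,yaw,-.04,.085,.035)
    for nm,im,cc in (("w3",cv2.imread("pics/w3.png"),c3),("w4",np.ascontiguousarray(c["frame"][:,:,::-1]),c)):
        hsv=cv2.cvtColor(im,cv2.COLOR_BGR2HSV); g=im[:,:,2].astype(np.float32)-im[:,:,1]  # red minus green
        for k,(i,j) in dict(near=(0,1),left=(1,2),right=(0,3),far=(3,2)).items():
            if nm=="w4" and k!="near": 
                if k=="far": continue
                r=edge(g,cc,C[i],C[j],.018,(.02,.3))
            else: r=edge(g,cc,C[i],C[j],.018)
            print(nm,k,r[0],np.array(r[1]),r[2:])
E
python3 fit.py
```

```text
w3 near -78.42924 [ 0.6001 -0.1965] (40, np.float32(0.00013559514))
w3 left 11.735572 [ 0.6509 -0.1474] (40, np.float32(0.00028268967))
w3 right 8.692124 [ 0.6539 -0.2228] (19, np.float32(0.0021002195))
w3 far -78.65469 [ 0.7244 -0.1672] (40, np.float32(0.00015005899))
w4 near -78.456924 [ 0.5977 -0.2041] (40, np.float32(0.00015268452))
w4 left 11.464972 [ 0.6101 -0.159 ] (40, np.float32(0.00021893324))
w4 right 11.475522 [ 0.6301 -0.2292] (40, np.float32(0.00019071523))
```

Cradle from the edge fits: yaw 11.55°, centre line at lateral −0.3132 m, mouth about 0.574 m along it. I'll move to the pre-insertion pose.

Request:
carry_out([
  [-0.05,0.04,-0.02,-0.009,1],
  [-0.095,0.081,-0.06,-0.017,1],
  [-0.095,0.081,-0.12,-0.017,1],
  [-0.095,0.081,-0.17,-0.017,1],
  [-0.095,0.081,-0.194,-0.017,1],
  [-0.095,0.081,-0.194,-0.017,1],
  [-0.095,0.081,-0.194,-0.017,1],
  [-0.095,0.081,-0.194,-0.017,1],
])

```text
time_s: 9.65
tcp_pos: [0.4709, -0.2244, 0.0608]
orientation: [[-0.98, -0.2, 0.003], [-0.2, 0.98, -0.001], [-0.002, -0.001, -1.0]]
wrist_force: [-0.2, 0.2, -0.5]
grip_width: 0.0165
gripper_force: 79.0
```

```bash
python3 - <<'E'
from h import *
np.set_printoptions(precision=4,suppress=True)
s=manip.state();print(s["time_s"],s["tcp_pos"],s["orientation"],s["wrist_force"])
t=np.array([.9798,.2002]);n=np.array([-.2002,.9798])
D={}
for nm in("side","top"):
    c=manip.grab_frame(nm);D[nm]=c
    for k,z in(("arbor_tip",.055),("arbor",.055),("barrel_mouth",.055),("barrel",.055)):
        for r in manip.tip_of(c,k)[:3]:
            p=onz(r["uv"],c,z)[:2]
            if p[1]<-.1: print(nm,k,round(r["score"],2),np.round(r["uv"],1),p@t,p@n)
a=cv2.resize(np.ascontiguousarray(D["side"]["frame"][210:310,210:390,::-1]),None,fx=4,fy=4,interpolation=cv2.INTER_CUBIC)
cv2.imwrite("pics/pre.png",a)
c=D["side"];tip=np.array([*(s["tcp_pos"][:2]+.132*t),s["tcp_pos"][2]-.004]);print("pred tip",px(tip,c),px(tip,D["top"]),"mouth",px([*(.574*t-.3132*n),.055],c),px([*(.574*t-.3132*n),.055],D["top"]))
E
```

```text
9.65 [ 0.4709 -0.2244  0.0608] [[-0.9797 -0.2004  0.0025]
 [-0.2004  0.9797 -0.0008]
 [-0.0023 -0.0013 -1.    ]] [-0.1592  0.2341 -0.5283]
side arbor_tip 0.57 [301.9 266. ] 0.5474286267103646 -0.31360564938658536
side arbor 0.57 [262.4 277.2] 0.4683035470076954 -0.30791067087392393
side barrel_mouth 0.94 [313.6 263.4] 0.570814134159896 -0.31726512325005884
side barrel 0.56 [319.4 259.9] 0.5861148795888409 -0.3134252257889142
top arbor_tip 0.48 [358.2 222.2] 0.5424002305490957 -0.30694289077104636
top arbor 0.52 [369.  247.1] 0.47433617925051436 -0.3201978053601505
top barrel_mouth 0.64 [358.6 209.9] 0.5734192819436649 -0.31484034082578427
top barrel 0.52 [356.4 203.2] 0.5916371324185923 -0.31303228427502067
pred tip [302.5787 265.2742] [360.5493 219.2787] mouth [313.9488 261.704 ] [357.9373 209.7855]
```

View pics/pre.png

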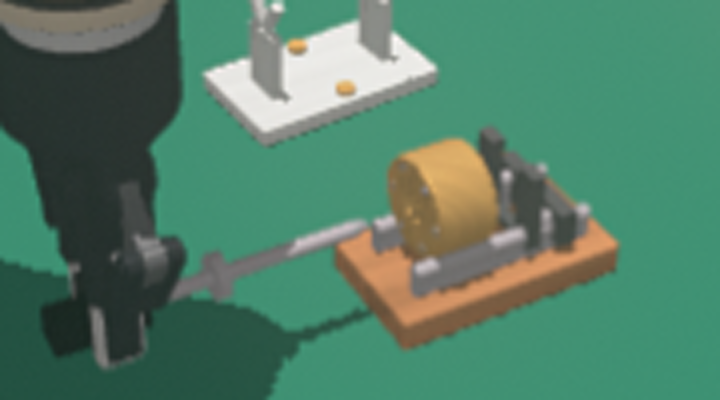

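The arbor points along the bore and is level with it: tip at crop (365,228), mouth at (415,210). I'll insert it in steps and watch the forces.

Request:
carry_out([
  [0.0098,0.002,0,0,1],
  [0.0196,0.004,0,0,1],
  [0.0245,0.005,0,0,1],
  [0.0294,0.006,0,0,1],
  [0.0343,0.007,0,0,1],
  [0.0343,0.007,0,0,1],
  [0.0343,0.007,0,0,1],
])

```text
time_s: 11.02
tcp_pos: [0.504, -0.2171, 0.0592]
orientation: [[-0.98, -0.2, -0.0], [-0.2, 0.98, 0.0], [0.0, 0.0, -1.0]]
wrist_force: [0.3, -0.1, -0.7]
grip_width: 0.0169
gripper_force: 79.0
```

```bash
cat > st.py <<'E'
from h import *
np.set_printoptions(precision=4,suppress=True)
s=manip.state();t=np.array([.9798,.2002]);n=np.array([-.2002,.9798]);p=s["tcp_pos"];f=s["wrist_force"]
print(s["time_s"],"along",p[:2]@t,"lat",p[:2]@n,"z",p[2],"F along",f[:2]@t,"lat",f[:2]@n,"z",f[2],s["moment"],s["grip_width"])
E
python3 st.py
```

```text
11.025 along 0.45034627650066017 lat -0.3135799682874613 z 0.05924286179340565 F along 0.30022621764629126 lat -0.21443987994183003 z -0.7301780355251903 [-0.0224  0.0235 -0.0492] 0.016876538773490418
```

Request:
carry_out([
  [0.0049,0.001,0,0,1],
  [0.0098,0.002,0,0,1],
  [0.0147,0.003,0,0,1],
  [0.0196,0.004,0,0,1],
  [0.0196,0.004,0,0,1],
])

```text
time_s: 11.65
tcp_pos: [0.5243, -0.2129, 0.0592]
orientation: [[-0.98, -0.201, 0.0], [-0.201, 0.98, -0.0], [-0.0, -0.0, -1.0]]
wrist_force: [-1.0, -0.0, -0.4]
grip_width: 0.0166
gripper_force: 79.1
```

```bash
python3 st.py; python3 - <<'E'
from h import *
t=np.array([.9798,.2002]);n=np.array([-.2002,.9798])
for nm in("side","top"):
    c=manip.grab_frame(nm)
    for k in("barrel","barrel_mouth"):
        for r in manip.tip_of(c,k)[:2]:
            p=onz(r["uv"],c,.055)[:2]
            if p[1]<-.1:print(nm,k,round(r["score"],2),p@t,p@n)
E
```

```text
11.65 along 0.4710485803814283 lat -0.31353525703146723 z 0.059241972751559964 F along -1.0166388463212337 lat 0.1573146299746532 z -0.4145147665103114 [0.0421 0.1834 0.0175] 0.016561873619085468
side barrel 0.84 0.5956783775955679 -0.3118935420396183
side barrel_mouth 0.62 0.5843758029192766 -0.3100833086311025
top barrel 0.68 0.597151429907679 -0.320073629345948
top barrel_mouth 0.76 0.5849853474166272 -0.32215429786893446
```

Request:
carry_out([
  [0.0049,0.001,0,0,1],
  [0.0098,0.002,0,0,1],
  [0.0147,0.003,0,0,1],
  [0.0196,0.004,0,0,1],
  [0.0245,0.005,0,0,1],
  [0.0294,0.006,0,0,1],
  [0.0343,0.007,0,0,1],
  [0.0343,0.007,0,0,1],
])

```text
time_s: 12.95
tcp_pos: [0.5594, -0.2057, 0.0595]
orientation: [[-0.98, -0.201, 0.002], [-0.201, 0.98, -0.0], [-0.002, -0.0, -1.0]]
wrist_force: [-0.6, 1.0, -2.5]
grip_width: 0.0166
gripper_force: 78.9
```

```bash
python3 st.py; python3 - <<'E'
from h import *
t=np.array([.9798,.2002]);n=np.array([-.2002,.9798])
for nm in("side","top"):
    c=manip.grab_frame(nm)
    for k in("barrel","barrel_mouth"):
        for r in manip.tip_of(c,k)[:2]:
            p=onz(r["uv"],c,.055)[:2]
            if p[1]<-.1:print(nm,k,round(r["score"],2),p@t,p@n)
E
```

```text
12.95 along 0.506904650994423 lat -0.3134845744916353 z 0.059455500700764365 F along -0.40442277174404134 lat 1.0952818086674638 z -2.4590151640609657 [0.2265 0.2197 0.101 ] 0.01663014495480552
side barrel 0.86 0.6101697500534292 -0.30934216280517135
side barrel_mouth 0.97 0.5918619662893259 -0.31681501169832527
top barrel 0.49 0.6087282492693314 -0.3197083271769397
top barrel_mouth 0.51 0.5947953084552059 -0.3224677239566739
```

Request:
carry_out([
  [0.0049,0.001,0,0,1],
  [0.0098,0.002,0,0,1],
  [0.0147,0.003,0,0,1],
  [0.0196,0.004,0,0,1],
  [0.0196,0.004,0,0,1],
])

```text
time_s: 13.88
tcp_pos: [0.579, -0.2017, 0.0593]
orientation: [[-0.98, -0.201, 0.002], [-0.201, 0.98, -0.0], [-0.002, -0.0, -1.0]]
wrist_force: [-0.7, 0.8, -2.8]
grip_width: 0.0169
gripper_force: 78.9
```

```bash
python3 st.py; python3 - <<'E'
from h import *
t=np.array([.9798,.2002]);n=np.array([-.2002,.9798])
for nm in("side","top"):
    c=manip.grab_frame(nm)
    for k in("barrel","barrel_mouth","arbor"):
        for r in manip.tip_of(c,k)[:2]:
            p=onz(r["uv"],c,.055)[:2]
            if p[1]<-.1:print(nm,k,round(r["score"],2),p@t,p@n)
E
```

```text
13.875 along 0.526913495474852 lat -0.3135173558038269 z 0.05933083960313963 F along -0.5014401846430296 lat 0.96171482908102 z -2.7547119316777566 [-0.0044  0.0762  0.0289] 0.01688380491236667
side barrel 0.79 0.6068983623018 -0.3157431016851746
side barrel_mouth 0.81 0.591636835398495 -0.31254041358404216
side arbor 0.61 0.5764058672434321 -0.31138244538101323
top barrel 0.54 0.6031985517441923 -0.31530981402935954
top barrel_mouth 0.68 0.5939321312599285 -0.3175098834643243
```

Request:
carry_out([
  [0.002,0.0004,0,0,1],
  [0.0039,0.0008,0,0,1],
  [0.0049,0.001,0,0,1],
])

```text
time_s: 14.65
tcp_pos: [0.5821, -0.2012, 0.0591]
orientation: [[-0.98, -0.2, -0.001], [-0.2, 0.98, 0.0], [0.001, 0.0, -1.0]]
wrist_force: [-4.3, -0.9, -1.2]
grip_width: 0.0167
gripper_force: 79.0
```

Request:
carry_out([
  [0.002,0.0004,0,0,1],
  [0.0029,0.0006,0,0,1],
])

```text
time_s: 14.9
tcp_pos: [0.5855, -0.2004, 0.0592]
orientation: [[-0.98, -0.2, -0.0], [-0.2, 0.98, 0.0], [0.0, 0.0, -1.0]]
wrist_force: [-3.4, -0.9, -1.6]
grip_width: 0.0167
gripper_force: 79.0
```

```bash
python3 st.py
```

```text
14.9 along 0.53360070384985 lat -0.31356383433116586 z 0.05916747990936549 F along -3.5315871360145583 lat -0.21884245024131146 z -1.6291551417377326 [-0.0589  0.7026  0.0634] 0.01665630707797421
```

Request:
carry_out([
  [0.001,0.0002,0,0,1],
  [0.002,0.0004,0,0,1],
])

```text
time_s: 15.15
tcp_pos: [0.5874, -0.2, 0.0592]
orientation: [[-0.98, -0.2, -0.0], [-0.2, 0.98, 0.0], [0.0, 0.0, -1.0]]
wrist_force: [-2.7, -0.0, -1.4]
grip_width: 0.0165
gripper_force: 79.0
```

Request:
carry_out([
  [0.001,0.0002,0,0,1],
  [0.002,0.0004,0,0,1],
])

```text
time_s: 15.4
tcp_pos: [0.5897, -0.1996, 0.0593]
orientation: [[-0.98, -0.2, 0.0], [-0.2, 0.98, -0.0], [-0.0, -0.0, -1.0]]
wrist_force: [-2.4, -0.3, -0.6]
grip_width: 0.0166
gripper_force: 79.0
```

Request:
carry_out([
  [0.001,0.0002,0,0,1],
  [0.002,0.0004,0,0,1],
])

```text
time_s: 15.65
tcp_pos: [0.5906, -0.1994, 0.0592]
orientation: [[-0.98, -0.2, -0.002], [-0.2, 0.98, 0.0], [0.002, 0.001, -1.0]]
wrist_force: [-8.4, -0.1, 2.1]
grip_width: 0.0162
gripper_force: 79.3
```

Request:
carry_out([
  [0.001,0.0002,0,0,1],
  [0.002,0.0004,0,0,1],
])

```text
time_s: 15.9
tcp_pos: [0.5915, -0.1992, 0.0591]
orientation: [[-0.98, -0.2, -0.004], [-0.2, 0.98, 0.0], [0.004, 0.001, -1.0]]
wrist_force: [-11.7, -0.2, 3.9]
grip_width: 0.0167
gripper_force: 79.7
```

Request:
carry_out([
  [0.001,0.0002,0,0,1],
  [0.0015,0.0003,0,0,1],
])

```text
time_s: 16.15
tcp_pos: [0.5919, -0.1991, 0.059]
orientation: [[-0.98, -0.199, -0.006], [-0.199, 0.98, 0.001], [0.006, 0.002, -1.0]]
wrist_force: [-15.6, 0.4, 5.5]
grip_width: 0.0163
gripper_force: 80.1
```

```bash
python3 st.py
```

```text
16.15 along 0.5400509220339678 lat -0.31358350356142733 z 0.05898024528626527 F along -15.222576095151423 lat 3.4813167262560585 z 5.507676493460819 [-0.1088  2.6995  0.068 ] 0.016340987348298197
```

Request:
carry_out([
  [0,0,0,0,1],
  [0,0,0,0,1],
])

```text
time_s: 16.4
tcp_pos: [0.5919, -0.1991, 0.059]
orientation: [[-0.98, -0.199, -0.006], [-0.199, 0.98, 0.001], [0.005, 0.002, -1.0]]
wrist_force: [-15.4, -1.4, 6.2]
grip_width: 0.0167
gripper_force: 80.0
```

```bash
python3 st.py; python3 - <<'E'
from h import *
t=np.array([.9798,.2002]);n=np.array([-.2002,.9798])
im=[]
for nm in("side","top"):
    c=manip.grab_frame(nm)
    if nm=="side": cv2.imwrite("pics/home.png",cv2.resize(np.ascontiguousarray(c["frame"][210:300,250:400,::-1]),None,fx=5,fy=5,interpolation=cv2.INTER_CUBIC))
    for k in("barrel","barrel_mouth","arbor","arbor_tip"):
        for r in manip.tip_of(c,k)[:2]:
            p=onz(r["uv"],c,.055)[:2]
            if p[1]<-.1:print(nm,k,round(r["score"],2),p@t,p@n)
E
```

```text
16.4 along 0.54007479744735 lat -0.31360681185108186 z 0.05902956519000845 F along -15.359450178952075 lat 1.67224415544022 z 6.2000308605475345 [-0.0625  2.5994  0.131 ] 0.016696946056007307
side barrel 0.88 0.6055355782570911 -0.3072396765884634
side barrel 0.75 0.5986008825650339 -0.3183143547019925
side barrel_mouth 0.57 0.5995834933790952 -0.3132644301097001
side arbor 0.52 0.5859194894957641 -0.31193962803554254
side arbor_tip 0.84 0.6726782715645702 -0.3177746666380922
top barrel 0.6 0.6060176073535221 -0.31460384047556167
top barrel_mouth 0.55 0.5936184752628273 -0.323002441246482
top arbor 0.69 0.6132526290884533 -0.3119480696954319
top arbor_tip 0.7 0.5869325330911098 -0.3164970767250527
```

View pics/home.png

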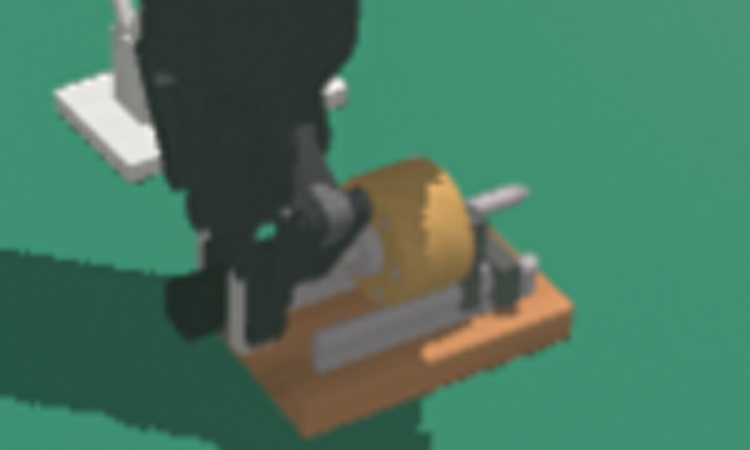

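Home: the collar sits on the near face and the rod sticks out past the stop (crop 500,195). The push is 15.4 N and the arbor hasn't slipped in the grip. I'll ease back and then lift.

Request:
carry_out([
  [-0.002,-0.0004,0,0,1],
  [-0.0039,-0.0008,0,0,1],
  [-0.0059,-0.0012,0,0,1],
  [-0.0059,-0.0012,0,0,1],
])

```text
time_s: 17.4
tcp_pos: [0.5897, -0.1996, 0.0594]
orientation: [[-0.98, -0.201, 0.001], [-0.201, 0.98, -0.0], [-0.001, -0.0, -1.0]]
wrist_force: [-1.4, 0.5, -2.1]
grip_width: 0.0163
gripper_force: 78.9
```

```bash
python3 st.py
```

```text
17.4 along 0.5378272178049224 lat -0.3136188801324246 z 0.059429363520672795 F along -1.2822065160641913 lat 0.8040946886584416 z -2.0592711262595165 [-0.0557  0.4092  0.0738] 0.016329683550911116
```

Request:
carry_out([
  [0,0,0.004,0,1],
  [0,0,0.01,0,1],
  [0,0,0.02,0,1],
  [0,0,0.035,0,1],
  [0,0,0.05,0,1],
  [0,0,0.065,0,1],
  [0,0,0.08,0,1],
  [0,0,0.095,0,1],
  [0,0,0.1,0,1],
  [0,0,0.1,0,1],
  [0,0,0.1,0,1],
])

```text
time_s: 18.77
tcp_pos: [0.5888, -0.1996, 0.1586]
orientation: [[-0.98, -0.2, -0.001], [-0.2, 0.98, 0.0], [0.001, 0.0, -1.0]]
wrist_force: [0.3, -0.5, -2.8]
grip_width: 0.0164
gripper_force: 78.8
```

```bash
python3 st.py; python3 - <<'E'
from h import *
np.set_printoptions(precision=4,suppress=True)
s=manip.state();print(s["orientation"],s["wrist_force"])
c=manip.grab_frame("side");z=.155
cv2.imwrite("pics/lift.png",cv2.resize(np.ascontiguousarray(c["frame"][150:300,220:420,::-1]),None,fx=4,fy=4,interpolation=cv2.INTER_CUBIC))
t=np.array([.9798,.2002]);n=np.array([-.2002,.9798])
for k in("barrel","barrel_mouth","arbor","arbor_tip"):
    for r in manip.tip_of(c,k)[:2]:
        p=onz(r["uv"],c,z)[:2];print(k,r["score"],np.round(r["uv"],1),p@t,p@n)
P=s["tcp_pos"]
for d,nm in((.057,"col"),(.132,"tip"),(.073,"bar")):print(nm,px([*(P[:2]+d*t),P[2]-.004],c))
E
```

```text
18.775 along 0.5369395251511226 lat -0.3134019991089964 z 0.15864477576921227 F along 0.24053696022261303 lat -0.5565880148253605 z -2.754345329576449 [-0.0109  0.1412 -0.0426] 0.016413358523640217
[[-0.9797 -0.2004 -0.0011]
 [-0.2004  0.9797  0.0003]
 [ 0.001   0.0005 -1.    ]] [ 0.3471 -0.4971 -2.7543]
barrel 0.91 [333.8 213.2] 0.6094788927304662 -0.31639810725467227
barrel_mouth 0.56 [324.9 214.6] 0.5927615108442053 -0.31288152871638497
arbor 0.6 [196.6 212. ] 0.3913484353656513 -0.19614017712553355
arbor 0.57 [320.3 213.8] 0.5869392290574389 -0.3067335111775751
arbor_tip 0.81 [357.8 202.6] 0.6704936518264112 -0.30615270389576704
arbor_tip 0.73 [213.5 225. ] 0.40461097721066597 -0.2514925231286994
col [325.6057 214.7399]
tip [359.4638 204.6983]
bar [333.0737 212.5278]
```

View pics/lift.png

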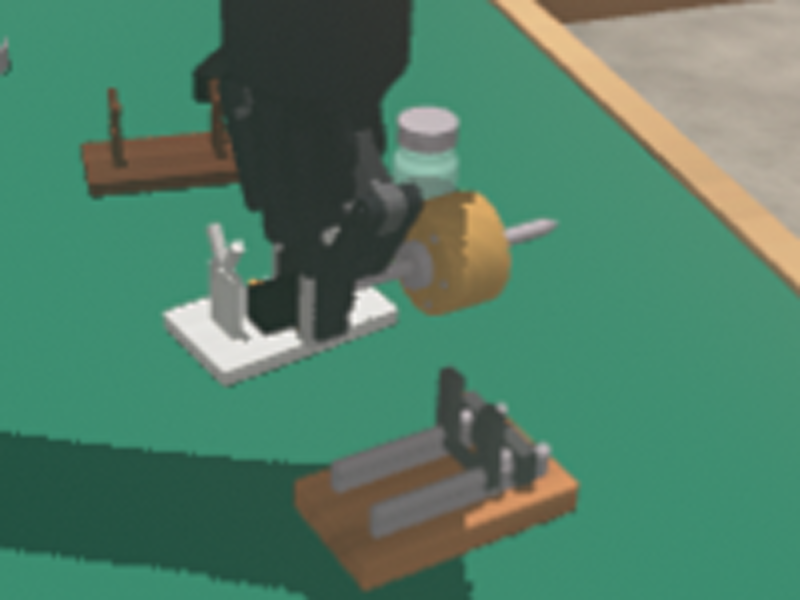

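The barrel hangs level on the arbor against the collar, clear of the cradle. Next I'll measure the stand precisely from the stored views.

```bash
cat > stand.py <<'E'
from fit import *
def cam(p,xx):
    Y=np.eye(4);x=np.array([*xx,0]);x/=np.linalg.norm(x);z=np.array([0,0,-1.]);Y[:3,:3]=np.array([x,np.cross(z,x),z]).T;Y[:3,3]=p
    return dict(c,view=HE@np.linalg.inv(Y))
V=dict(w1=cam([.5969,.1052,.3034],[-.9967,.0806]),w3=c3,w4=cam([.5655,-.3036,.2534],[-.9671,-.2545]))
yaw=np.radians(14.5);o=np.array([.636,-.006]);t=np.array([np.cos(yaw),np.sin(yaw)]);n=np.array([-t[1],t[0]])
C=corners(o,yaw,-.06,.06,.035)
for nm,cc in V.items():
    im=cv2.imread("pics/%s.png"%nm);g=im[:,:,2].astype(np.float32)
    cp,_=ray([280,210],cc);print(nm,"cam along,lat",cp[:2]@t,cp[:2]@n)
    for k,(i,j) in dict(near=(0,1),left=(1,2),right=(0,3),far=(3,2)).items():
        if nm=="w3" and k=="far":continue
        fr=(.1,.9) if nm!="w3" or k in("near",) else (.1,.5)
        for z in(.012,0):
            r=edge(g,cc,C[i],C[j],z,fr);q=np.array(r[1]);print(" ",k,z,round(float(r[0]),2),"off",round(float(q@(t if k in("near","far") else n)),4),r[2],round(float(r[3])*1e3,2))
E
python3 stand.py
```

```text
w1 cam along,lat 0.5306602737074787 -0.023436926834319517
  near 0.012 -73.92 off 0.5535 40 0.18
  near 0 -73.99 off 0.554 40 0.2
  left 0.012 16.07 off -0.125 40 0.44
  left 0 16.22 off -0.1283 40 0.48
  right 0.012 15.91 off -0.1949 40 2.87
  right 0 15.87 off -0.2003 39 0.83
  far 0.012 -73.55 off 0.6739 40 1.11
  far 0 -73.82 off 0.6781 40 1.04
w3 cam along,lat 0.4703067863276945 -0.22009957492392693
  near 0.012 -76.82 off 0.5528 40 0.8
  near 0 -74.65 off 0.5552 40 0.82
  left 0.012 15.82 off -0.132 40 0.16
  left 0 15.69 off -0.1292 40 0.22
  right 0.012 15.49 off -0.2023 40 2.18
  right 0 15.71 off -0.2017 40 1.18
w4 cam along,lat 0.3940541666032751 -0.4371171098730657
  near 0.012 -76.03 off 0.5505 40 1.63
  near 0 -75.07 off 0.5555 40 1.58
  left 0.012 15.52 off -0.1303 39 2.22
  left 0 5.52 off -0.1278 22 3.82
  right 0.012 11.83 off -0.2032 40 2.88
  right 0 11.58 off -0.1963 40 2.59
  far 0.012 -83.03 off 0.6766 36 1.53
  far 0 -64.21 off 0.6798 31 4.53
```

```bash
sed -i 's/radians(14.5)/radians(15.9)/;s/\[.636,-.006\]/[.6355,-.0065]/' stand.py; python3 stand.py; python3 - <<'E'
from h import *
# nets on stored-pose not possible: look from here with side/top
t=np.array([np.cos(.2775),np.sin(.2775)]);n=np.array([-t[1],t[0]])
for nm in("side","top"):
    c=manip.grab_frame(nm)
    for k,z in(("stand_near",.065),("stand_far",.065),("stand",0)):
        for r in manip.tip_of(c,k)[:1]:
            p=onz(r["uv"],c,z)[:2];print(nm,k,round(r["score"],2),p@t,p@n)
for p in([.5982,-.0187],[.6724,-.0002],[.5978,-.0154],[.6745,.0006]):print(p@t,p@n)
E
```

```text
w1 cam along,lat 0.5299101831579558 -0.03643019489067344
  near 0.012 -73.68 off 0.5492 40 0.18
  near 0 -74.1 off 0.5498 40 0.19
  left 0.012 15.98 off -0.1402 40 0.49
  left 0 16.13 off -0.143 40 0.5
  right 0.012 15.94 off -0.2102 40 2.51
  right 0 15.7 off -0.2152 40 1.06
  far 0.012 -73.73 off 0.6698 40 1.07
  far 0 -73.89 off 0.6738 40 0.98
w3 cam along,lat 0.46478247372196946 -0.23156390033604554
  near 0.012 -74.77 off 0.5483 40 0.91
  near 0 -73.45 off 0.5508 40 0.96
  left 0.012 15.73 off -0.1465 40 0.19
  left 0 15.46 off -0.1436 40 0.2
  right 0.012 15.9 off -0.2166 40 2.12
  right 0 15.9 off -0.2162 40 1.22
w4 cam along,lat 0.3832504577524421 -0.44665364372352395
  near 0.012 -75.56 off 0.5463 40 1.7
  near 0 -75.09 off 0.5512 40 1.53
  left 0.012 15.65 off -0.1453 39 2.04
  left 0 12.88 off -0.1485 16 5.02
  right 0.012 12.09 off -0.2176 40 2.9
  right 0 15.31 off -0.2133 40 2.33
  far 0.012 -80.61 off 0.671 33 1.37
  far 0 -58.27 off 0.6712 26 4.72
side stand_near 0.79 0.5717771828100775 -0.16816628481360937
side stand 0.81 0.6047735571566899 -0.18159974968002607
top stand_near 0.85 0.571999518674648 -0.18266006639523558
top stand_far 0.97 0.6477229901924947 -0.1756378166391592
top stand 0.65 0.5941286507632301 -0.18136640451146846
0.5701919508836618 -0.18186277559600725
0.6466214202350286 -0.18439777355823636
0.570711295645534 -0.178579441769191
0.6488602429332899 -0.18420367841210997
```

Stand: yaw 15.9°, near notch 0.5725 m along, lateral −0.182 m. I'll carry the arbor over it.

Request:
carry_out([
  [-0.004,0.025,0,0.004,1],
  [-0.01,0.06,0,0.01,1],
  [-0.015,0.1,0,0.016,1],
  [-0.02,0.14,0,0.022,1],
  [-0.024,0.165,0,0.024,1],
  [-0.0245,0.1715,0,0.024,1],
  [-0.0245,0.1715,-0.02,0.024,1],
  [-0.0245,0.1715,-0.04,0.024,1],
  [-0.0245,0.1715,-0.055,0.024,1],
  [-0.0245,0.1715,-0.065,0.024,1],
  [-0.0245,0.1715,-0.065,0.024,1],
  [-0.0245,0.1715,-0.065,0.024,1],
])

```text
time_s: 21.02
tcp_pos: [0.5651, -0.0284, 0.0948]
orientation: [[-0.962, -0.273, 0.001], [-0.273, 0.962, 0.0], [-0.001, -0.0, -1.0]]
wrist_force: [-0.4, 0.4, -2.2]
grip_width: 0.0161
gripper_force: 78.8
```

```bash
cat > chk.py <<'E'
from h import *
np.set_printoptions(precision=4,suppress=True)
t=np.array([np.cos(.2775),np.sin(.2775)]);n=np.array([-t[1],t[0]])
s=manip.state();P=s["tcp_pos"];za=P[2]-.004;print(s["time_s"],"tcp",P[:2]@t,P[:2]@n,P[2],s["orientation"][:,0],s["wrist_force"],s["moment"])
for nm in("side","top"):
    c=manip.grab_frame(nm);save(c,nm+"_%d.png"%(s["time_s"]*100))
    for k,z in(("barrel",za),("barrel_mouth",za),("arbor",za),("arbor_tip",za),("stand_near",.065),("stand_far",.065)):
        for r in manip.tip_of(c,k)[:3]:
            p=onz(r["uv"],c,z)[:2]
            if abs(p@n+.18)<.03: print(nm,k,round(r["score"],2),np.round(r["uv"],1),p@t,p@n)
    print("pred tip",px([*(P[:2]+.1315*t),za],c),"far V",px([*(.6475*t-.1818*n),.065],c))
E
python3 chk.py
```

```text
21.025 tcp 0.5356795280779539 -0.1821014107181312 0.09479968368166779 [-0.9619 -0.2734 -0.0008] [-0.4319  0.4451 -2.1636] [0.0001 0.1138 0.0109]
side barrel 0.6 [289.5 198.6] 0.6060037164162969 -0.18092041605574416
side barrel_mouth 0.84 [285.1 199.8] 0.5948332982712846 -0.18018886513813634
side arbor 0.73 [282.1 202.6] 0.5826887960887176 -0.18705648424722288
side arbor_tip 0.76 [313.8 193.2] 0.6663797731563624 -0.18980589198394507
side arbor_tip 0.49 [211.4 224.6] 0.41536064029205877 -0.18513150643593704
side stand_near 0.62 [272.7 209.4] 0.5718350663842825 -0.16410739524326498
side stand_far 0.94 [302.7 206.1] 0.6373211958647853 -0.18835804826462632
pred tip [312.1172 191.7348] far V [304.7267 203.6593]
top arbor_tip 0.56 [280.4 182.1] 0.6674756833530628 -0.18105946170025664
top stand_near 0.64 [277.6 182.8] 0.6720656523105687 -0.17439366870307377
top stand_far 0.49 [283.2 191.6] 0.6458841578910327 -0.18211613100113513
pred tip [280.827 182.1  ] far V [282.9132 191.0389]
```

Request:
carry_out([
  [0,0,-0.006,0,1],
  [0,0,-0.012,0,1],
  [0,0,-0.017,0,1],
  [0,0,-0.021,0,1],
  [0,0,-0.023,0,1],
  [0,0,-0.023,0,1],
])

```text
time_s: 22.48
tcp_pos: [0.5648, -0.0271, 0.0715]
orientation: [[-0.962, -0.275, 0.0], [-0.275, 0.962, 0.001], [-0.0, 0.001, -1.0]]
wrist_force: [-2.7, 3.4, 2.2]
grip_width: 0.0165
gripper_force: 79.6
```

```bash
python3 chk.py
```

```text
22.475 tcp 0.5357372406904944 -0.18075729592382297 0.07151993197648845 [-0.9615 -0.2747 -0.0005] [-2.6897  3.4476  2.1765] [0.8975 0.2594 0.195 ]
side barrel 0.61 [289.4 206.3] 0.6088302012203309 -0.17635784301138216
side barrel_mouth 0.95 [284.4 209. ] 0.5929110441990187 -0.1802743059226735
side arbor 0.68 [279.2 210. ] 0.5807565033935453 -0.1776917690707189
side arbor_tip 0.64 [312.3 199.3] 0.6714424610629148 -0.1782413923119205
side stand_near 0.91 [274.  211.7] 0.5692311267836748 -0.174163705893926
pred tip [311.4619 200.2362] far V [304.7267 203.6593]
top arbor_tip 0.48 [278.5 185. ] 0.6654495407620585 -0.1750143451664553
top stand_far 0.76 [280.  190.5] 0.65091904267509 -0.17492176148100197
pred tip [280.4485 183.7445] far V [282.9132 191.0389]
```

Request:
carry_out([
  [-0.0005,0.0017,0,0,1],
  [-0.001,0.0034,0,0,1],
  [-0.001,0.0034,0,0,1],
])

```text
time_s: 23.55
tcp_pos: [0.5635, -0.0255, 0.0711]
orientation: [[-0.962, -0.273, -0.0], [-0.273, 0.962, -0.001], [0.0, -0.001, -1.0]]
wrist_force: [0.4, -0.1, -1.8]
grip_width: 0.0168
gripper_force: 78.8
```

```bash
cat > s2.py <<'E'
from h import *
np.set_printoptions(precision=4,suppress=True)
t=np.array([np.cos(.2775),np.sin(.2775)]);n=np.array([-t[1],t[0]]);s=manip.state();p=s["tcp_pos"];f=s["wrist_force"];m=s["moment"]
print(s["time_s"],"pos",p[:2]@t,p[:2]@n,p[2],"F",f[:2]@t,f[:2]@n,f[2],"M",m[:2]@t,m[:2]@n,m[2],s["orientation"][:,0])
E
python3 s2.py
```

```text
23.55 pos 0.5349772394317145 -0.17888208390642202 0.0711041172984198 F 0.3374906841966795 -0.199203313252814 -1.7924211056051318 M -0.09296666448642671 0.1711180320306761 -0.01834273060999094 [-0.9621 -0.2729  0.0004]
```

Request:
carry_out([
  [0,0,-0.001,0,1],
  [0,0,-0.002,0,1],
  [0,0,-0.002,0,1],
])

```text
time_s: 23.92
tcp_pos: [0.564, -0.0256, 0.0696]
orientation: [[-0.962, -0.273, 0.001], [-0.273, 0.962, -0.001], [-0.001, -0.001, -1.0]]
wrist_force: [-0.7, -3.6, 1.5]
grip_width: 0.0166
gripper_force: 79.5
```

```bash
python3 s2.py
```

```text
23.925 pos 0.5353687497182207 -0.17913247417550274 0.06961570104437415 F -1.6333648053073013 -3.245820395544748 1.5102679484784431 M -0.6668125319278315 0.19524814220174264 -0.14376142744060624 [-0.9621 -0.2728 -0.0006]
```

Request:
carry_out([
  [0.0003,-0.001,0,0,1],
  [0.0003,-0.001,-0.0005,0,1],
  [0.0003,-0.001,-0.0005,0,1],
])

```text
time_s: 24.3
tcp_pos: [0.564, -0.0257, 0.0693]
orientation: [[-0.962, -0.274, 0.0], [-0.274, 0.962, 0.0], [-0.0, 0.0, -1.0]]
wrist_force: [-2.5, -2.1, 6.8]
grip_width: 0.0167
gripper_force: 80.1
```

```bash
python3 s2.py
```

```text
24.3 pos 0.5354068627341401 -0.1792806095287035 0.06925765228584113 F -2.9481369455027826 -1.3769697644892622 6.808167863533831 M -0.17583266320853147 0.35599207366585484 -0.08410108307148612 [-0.9619 -0.2736 -0.0004]
```

Seated: z force 6.8 N, axis height 65 mm. I'll ease the pressure off and open gently.

Request:
carry_out([
  [0,0,0.0008,0,1],
  [0,0,0.0008,0,0.6],
  [0,0,0.0008,0,0.5],
  [0,0,0.0008,0,0.4],
  [0,0,0.0008,0,0.1],
  [0,0,0.0008,0,-0.2],
  [0,0,0.0008,0,-0.2],
  [0,0,0.0008,0,-0.2],
], squeeze=20)

```text
time_s: 25.3
tcp_pos: [0.564, -0.0258, 0.0696]
orientation: [[-0.962, -0.274, 0.0], [-0.274, 0.962, 0.0], [-0.0, 0.0, -1.0]]
wrist_force: [-0.1, -0.5, 0.6]
grip_width: 0.0513
gripper_force: 0.0
```

```bash
python3 s2.py
```

```text
25.3 pos 0.5353146145805755 -0.17931218401470214 0.06959047508026592 F -0.25241956552351025 -0.44747168555333183 0.5801373963525875 M -0.02667261981562534 -0.06317170340933527 0.035552906509218614 [-0.9618 -0.2736 -0.    ]
```

Released with no load on the hand. I'll lift straight up and check.

Request:
carry_out([
  [0,0,0.01,0,-0.2],
  [0,0,0.03,0,-0.2],
  [0,0,0.06,0,-0.2],
  [0,0,0.11,0,-0.2],
  [0,0,0.17,0,-0.2],
  [0,0,0.2,0,-0.2],
  [0,0,0.2,0,-0.2],
  [0,0,0.2,0,-0.2],
])

```text
time_s: 26.3
tcp_pos: [0.5634, -0.0257, 0.2692]
orientation: [[-0.962, -0.274, -0.001], [-0.274, 0.962, 0.0], [0.001, 0.0, -1.0]]
wrist_force: [0.5, 0.8, -0.6]
grip_width: 0.0514
gripper_force: 0.0
```

```bash
python3 s2.py; python3 - <<'E'
from h import *
t=np.array([np.cos(.2775),np.sin(.2775)]);n=np.array([-t[1],t[0]]);I=[]
for nm,b in(("side",(170,260,230,350)),("wrist",(60,390,130,430))):
    c=manip.grab_frame(nm)
    for k in("barrel","arbor","arbor_grip","arbor_tip","stand_near","stand_far"):
        for r in manip.tip_of(c,k)[:2]:
            p=onz(r["uv"],c,.065)[:2]
            if abs(p@n+.18)<.03:print(nm,k,round(r["score"],2),p@t,p@n)
    a=np.ascontiguousarray(c["frame"][b[0]:b[1],b[2]:b[3],::-1]);I.append(cv2.resize(a,(400,int(400*a.shape[0]/a.shape[1])),interpolation=cv2.INTER_CUBIC))
h=max(i.shape[0] for i in I);cv2.imwrite("pics/final.png",np.hstack([cv2.copyMakeBorder(i,0,h-i.shape[0],0,0,0) for i in I]))
E
```

```text
26.3 pos 0.5348037098353859 -0.17911230819650834 0.26919703970447 F 0.6852326506720829 0.6324248844617891 -0.6091972604530206 M -0.021131423293976586 -0.017773020864670135 -0.03568730584038376 [-0.9618 -0.2737  0.0006]
side barrel 0.84 0.6039442755324289 -0.179772914258212
side arbor 0.59 0.5883116145450275 -0.184202523482228
side arbor_grip 0.79 0.5325050905882224 -0.1805071384339646
side arbor_tip 0.68 0.6706323115202787 -0.18032078365584256
side stand_near 0.91 0.565217214830035 -0.17564667813861407
side stand_far 0.72 0.6405223160313527 -0.18774218046742142
wrist barrel 0.86 0.6086930214960116 -0.1803435321662515
wrist arbor 0.86 0.5921805983258362 -0.18045549630017887
wrist arbor_grip 0.8 0.5329750641132206 -0.17770398101871998
wrist arbor_tip 0.56 0.6601409456226619 -0.17724445967799116
wrist stand_near 0.8 0.5727571577824364 -0.1812001500913386
wrist stand_far 0.63 0.5866284633930344 -0.17713191879519075
wrist stand_far 0.57 0.6507858338027867 -0.18169332882506792
```

View pics/final.png

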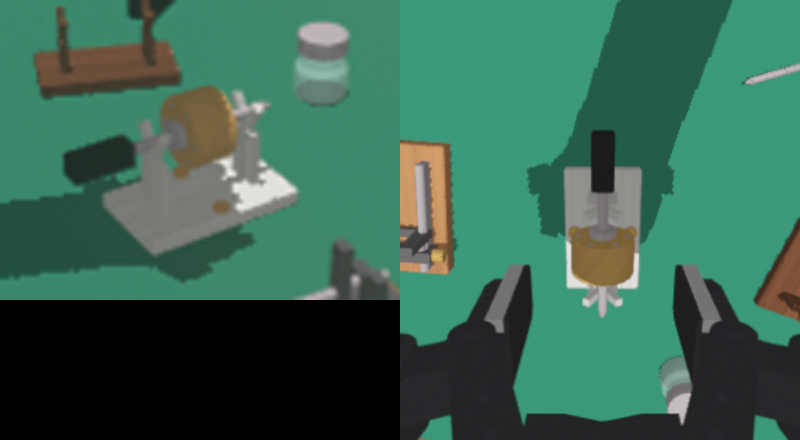

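The arbor lies in both V notches. The barrel hangs between them against the collar, and the collar face is about 19.5 mm past the near notch. The gripper is clear.

```bash
python3 -c "
from workcell import manip
print(manip.hand_in())"
```

```text
the job is handed in; nothing more can be done
None
```

The job is handed in at about 26 s: I pressed the arbor home in the barrel at about 15 N, lifted the barrel out on it and laid it in both V notches of the stand, released with the gripper clear; no verdict came back.

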